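Clamp a glued medal in the bench press and hold it

TASK

The larger two-metal medal has just been glued: lay it flat in the nest on the press's pulled-out slide, between its four pins, let go of it, and push the slide fully home under the ram. Then pull the press lever down until its arm is level, not well past it, so that the sprung pad clamps the medal, and keep it there: finish while still holding the lever level, since its spring would throw it up. Leave everything else on the bench where it is.

Things in the scene. Friction and masses are not known exactly. Their poses are not given: they have to be found in the camera images.
- medal: the glued medal: disc 56 mm across, 8 mm thick, about 160 g, steel ring round a bronze core with a low relief (under 2 mm) on its upper face; lies flat on the bench to the left or right of the press, the small medal on the other side. Origin: centre of its underside, z up.
- press: grey cast bench lever press, foot 210 x 120 mm, fixed; origin on the bench under the ram axis; its x points from its front (where slide and lever come out) to its back column, y to its left, z up; the lever is on its right (-y) side. Head: x -32 mm to the back, y -28 to 28 mm, z 94 to 178 mm (top of the ram at 207 mm).
- slide (a joint): travel of the slide in m: 0 = home (nest under the ram, hard stop), grows as it comes out to the front (press -x), at most 0.106; starts pulled out. Sliding friction about 3 N, no spring.
- nest (a point): centre of the nest floor on the slide's flat top, 40 mm above the bench: the medal's underside centre belongs here. Four locating pins, 6 mm across and 6 mm high with conical tops, stand 32.5 mm from it at 45, 135, 225, 315 deg from press x (1.5 mm clearance round the medal); the sides towards press x and y are free for fingers. Slide plate 76 mm wide.
- slide_knob (a point): centre of the top of the slide's upright black knob, 82 mm above the bench, 104 mm in front of the nest centre (press -x); its upper 20 mm is 20 mm across, its stem below 14 mm. Push or pinch it to move the slide.
- lever: steel lever arm (12 mm rod) on a hub, with a black ball of 30 mm at its end; origin on its hinge axis (along press y), 12 mm behind the ram axis, 62 mm to the right, 140 mm above the bench. It swings in the upright plane at press y = -62 mm.
- lever_ball (a point): centre of the lever's ball, 150 mm from the hinge axis, straight along the arm.
- lever_angle (a joint): lever angle in rad: 0 = up at its stop (5 deg behind upright), grows as the ball comes over to the front and down; 1.658 = level, pointing to the front (ball 150 mm in front of the hinge, 140 mm above the bench); end stop 0.3 further. A spring throws it up when let go. About 3 N at the ball at first, 6 N before the pad meets the medal (at about 1.27), some 10 N when level.
- pad: round rubber-faced pressure pad of 36 mm, sprung 5 N/mm with 10 N preload, under the ram; origin at the centre of its lower face, 67 mm above the bench with the lever up; comes down 15 mm per rad of lever, and presses the medal with about 40 N when the lever is level.
- small_medal: small finished medal of the same two metals, disc 36 mm across, 5 mm thick, lying on the bench; bystander
- plaster: round white plaster model with a relief, 150 mm across, 15 mm thick, lying flat; bystander
- cup: small black cup, 42 mm across, 34 mm tall; bystander
- jar: amber glass jar with a dark lid, 48 mm across, 48 mm tall; bystander
- loupe: dark steel loupe standing beside the press (away from the lever), 36 mm across, 38 mm tall; bystander
- stick: modelling stick lying flat, about 160 mm long, 10 mm wide, 8 mm thick; bystander
- brush: brush lying flat; bystander

How it is judged:
On the way, in this order (a step that is already met when the one before it is completed fails the run):
1. the medal lies seated in the nest on the pulled-out slide, let go (horizontal distance between medal and nest below 0.004 m and z of medal in the frame of nest between -0.003 and 0.002 m and angle between medal's own z axis and vertical below 0.05 rad and value of joint slide above 0.05 m and contact force between the fingers and medal below 0.3 N), for 0.2 s.
2. the slide is fully home with the medal seated in it (horizontal distance between medal and nest below 0.004 m and z of medal in the frame of nest between -0.003 and 0.002 m and angle between medal's own z axis and vertical below 0.05 rad and value of joint slide below 0.003 m), for 0.2 s.
3. the lever is level and the pad clamps the medal (all of step 2 and value of joint lever_angle between 1.538 and 1.778 rad and contact force between pad and medal above 20 N and contact force between any of the fingers, the arm and lever above 1 N), for 0.3 s.
At the end, for the whole second after the job is handed in: The robot still holds the lever within 0.12 rad (7 deg) of level (joint 1.538 to 1.778), the pad presses the medal with over 20 N, the medal lies flat in the nest (within 4 mm of its centre, 2 mm of its floor), and the slide is within 3 mm of home (all of step 3); the arm keeps its last pose, push and grip.
It fails at once if the lever is pulled far past level (over 0.2 rad, 11 deg) (value of joint lever_angle above 1.858 rad).
It fails at once if a bystander is shifted by more than 30 mm (distance of any of small_medal, plaster, cup, jar, loupe, stick, brush from where it was at the start of the episode above 0.03 m).
It also fails if it takes over 72 s, if anything falls off the work surface, if the arm or the gripper's body presses on something with over 40 N, if the wrist force passes 120 N, or if a joint passes its speed limit or range.

ROBOT

A 7-joint arm with a two-finger parallel gripper is mounted at the origin on the work surface. World frame = base frame: x ahead of the robot, y to its left, z up, the work surface at z = 0. Lengths are in m, angles in rad, forces in N, time in s.
With the tool pointing down it reaches from about 0.425 to 0.925 m from the base axis. Payload 6.8 kg.
Tool frame: the origin (TCP) lies midway between the tips of the shut fingers; the grasp point (between the pads) lies bot.grip_depth behind it (bot.grip_depth is the distance from the TCP to the grasp point, in m); z points along the fingers, y is the line along which they close (so a half turn about z gives the same grasp; the last joint's range is limited). The gripper opens to 88 mm and grips with 3 to 60 N. Pads are 20 mm wide; open, the fingers measure 115 mm over their backs; the gripper's body (75 mm by 178 mm) begins 61 mm behind the grasp point.
Start: joints at [-1.287, 0.477, 0.022, 1.555, -0.011, 1.109, -0.083], TCP at [0.258, 0.624, 0.223] pointing down, gripper open.
Joint ranges: [-2.96, 2.96], [-0.34, 2.1], [-1.41, 1.46], [0.24, 2.44], [-1.37, 4.51], [0.17, 1.92], [-2.96, 2.96]. Speed limits (rad/s): [2.39, 2.39, 3.14, 3.14, 3.14, 3.14, 3.14].

INTERFACE

Orientations are given as a rotation vector (axis times angle).
In Python, from bench import get_state, imaging, ticket, bot gives the robot as it stands.
- The arm moves only by the shell command python3 -m jog 'ROWS' [FORCE]. ROWS is JSON, a list of rows, each an object with "jaw": the opening, from 0 (shut) to 1 (fully open); "translation": the shift along the tool's x, y, z in cm, a list of three; "roll": the turn about the tool's z in degrees. A call has 1 to 8 rows; each row is the pose to reach, as a shift and turn from the pose commanded when the call began, along the tool's axes at that moment; what a row does not reach only later rows make up. A row lasts 1/8 s, in which the tool goes at most 62.5 mm and 10.7 degrees, less where a joint would pass 70% of its speed; a pose out of reach is approached as far as the arm can. A call with a gripper value outside its range is refused whole. The fingers move at their own pace and stop on an object; FORCE is the grip in N (left out, the last holds). Time passes only in rows, so rows that repeat a pose let the fingers close. It gives the time, the measured TCP pose, the force, the opening and the grip force at its end, in the units of the state.
- get_state(): the state, without advancing time (a new reading comes with each control period).
- imaging.snapshot(name): name is "scene" or "side" or "wrist"; returns a dict with "color" (384x512x3 uint8, red, green, blue), "depth" (384x512 float32, m along the optical axis (not along the pixel's ray), 0 where there is no reading), "K" (3x3 intrinsics, pixels), "dist" ([k1, k2, p1, p2, k3] as OpenCV has them; the pictures are not rectified), "R" (3x3) and "t" (3): a world point X has camera coordinates R X + t. Camera axes: x right, y down, z forward; pixel columns grow to the right and rows downward; lengths in m; the calibration is good to about 2 mm. A picture is of the moment at which its call begins.
- ticket.hand_in(): hands the job in; it is judged then, once.
The state is a dict: "time_s": time; "joints": joint angles; "joint_velocities": joint speeds; "tau": joint torques, N m; "tool_pos": TCP position; "orientation": TCP orientation; "contact_force": force on the tool from outside, world axes, zero at the start; "torque": the same for the moment, N m; "finger_gap": finger opening in m; "grasp_force": force on a finger pad.
Only numpy, scipy, OpenCV 4.12 (cv2) and the standard library are available. Lean on these libraries where they do the work, as an engineer would, in place of code of your own. Each camera call takes 0.05 s, during which the arm holds its last target. There are 200 camera calls.

## Working session

There is one attempt and no reset: what is moved stays moved. The work goes in short steps, Python scripts to look and compute and a shell command to move; the robot and the scene stay as the last step left them, time stands still between calls to the robot, and variables do not carry over. Pictures are saved under pics/ and viewed, at most 10 in all, crops included, and the job is handed in when it is done.

```bash
mkdir -p pics; ls; cat > h.py <<'E'
import numpy as np, cv2
from scipy.spatial.transform import Rotation as Ro
from bench import get_state, imaging, ticket, bot
def snap(n,fn=None):
    s=imaging.snapshot(n)
    if fn: cv2.imwrite('pics/'+fn,s['color'][:,:,::-1])
    return s
def ray(s,uv):
    p=cv2.undistortPoints(np.array(uv,float).reshape(-1,1,2),s['K'],np.array(s['dist'])).reshape(-1,2)
    d=np.c_[p,np.ones(len(p))]@s['R']; c=-s['R'].T@s['t']; return c,d
def onz(s,uv,z):
    c,d=ray(s,uv); z=np.asarray(z,float); return c+d*((z-c[2])/d[:,2])[:,None]
def deproj(s,uv):
    c,d=ray(s,uv); return np.array([c+di*np.float64(s['depth'][int(v),int(u)]) for di,(u,v) in zip(d,uv)])
def proj(s,X):
    r,_=cv2.Rodrigues(s['R']); return cv2.projectPoints(np.array(X,float).reshape(-1,1,3),r,np.array(s['t'],float),s['K'],np.array(s['dist']))[0].reshape(-1,2)
def totool(X,tip=None):
    "shift in cm in tool axes from current TCP to world X"
    st=get_state(); R=Ro.from_rotvec(st['orientation']).as_matrix()
    return (R.T@(np.array(X)-st['tool_pos']))*100
E
python3 - <<'E'
from h import *
st=get_state();print({k:np.round(v,3) for k,v in st.items()},bot.grip_depth)
print(Ro.from_rotvec(st['orientation']).as_matrix().round(3))
a=snap('scene');b=snap('side')
for n,s in(('scene',a),('side',b)):
    cv2.imwrite(f'pics/{n}1.png',cv2.resize(s['color'][:,:,::-1],(800,600)));print(s['K'],-s['R'].T@s['t'])
    np.savez(n+'1.npz',**s)
E
```

```text
pics
{'time_s': np.float64(0.0), 'joints': array([-1.287,  0.478,  0.022,  1.556, -0.011,  1.109, -0.083]), 'joint_velocities': array([ 0.002, -0.   , -0.001, -0.001,  0.001, -0.   , -0.   ]), 'tau': array([ 0.0000e+00, -5.8285e+01,  1.5350e+00, -2.7262e+01, -5.4000e-02,
        1.7000e-02,  0.0000e+00]), 'tool_pos': array([0.258, 0.623, 0.222]), 'orientation': array([-6.110e-01, -3.081e+00,  3.000e-03]), 'contact_force': array([-0.075, -0.173,  0.386]), 'torque': array([-0.027,  0.026,  0.009]), 'grasp_force': np.float64(0.0), 'finger_gap': np.float64(0.087)} 0.0187
[[-0.924  0.382 -0.001]
 [ 0.382  0.924 -0.002]
 [-0.    -0.002 -1.   ]]
[[485.39004387   0.         259.79215445]
 [  0.         485.39004387 198.11732178]
 [  0.           0.           1.        ]] [1.37315471 0.48184928 1.28173125]
[[358.50249513   0.         252.81308669]
 [  0.         358.50249513 193.14504719]
 [  0.           0.           1.        ]] [ 0.06564551 -0.62681327  0.99767682]
```

View pics/scene1.png

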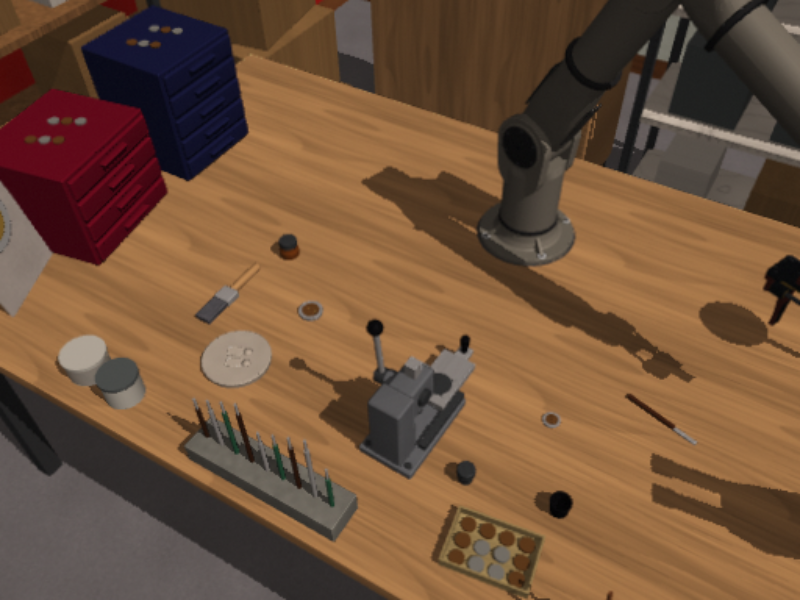

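View pics/side1.png

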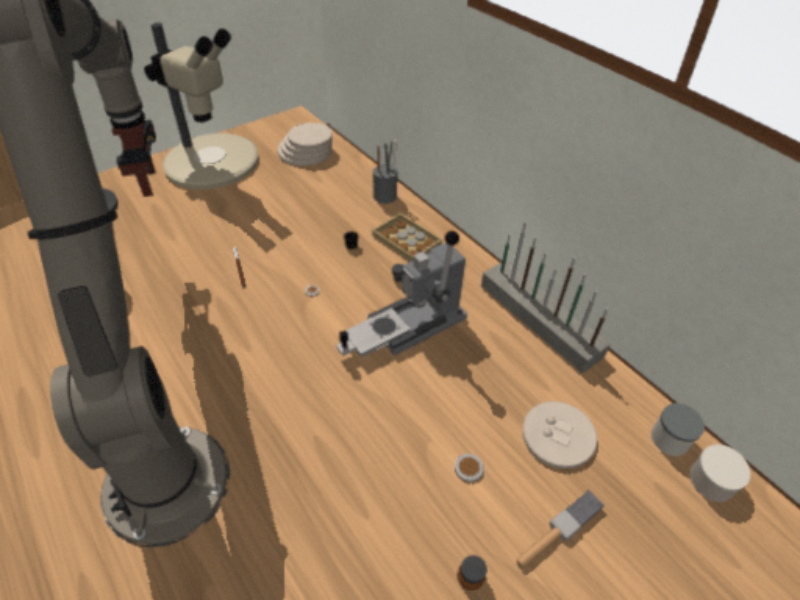

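The scene view (800x600) shows the medal at (310,311), knob top at (465,340), lever ball at (375,327) and nest at (440,383). The side view has the medal at (469,467), knob at (344,336), ball at (452,238) and nest at (385,326).

```bash
python3 - <<'E'
from h import *
f=.64
S={n:dict(np.load(n+'1.npz')) for n in('scene','side')}
pts={'scene':dict(medal=(310,311,.008),knob=(465,338,.082),ball=(375,327,.289),nest=(440,383,.04)),
'side':dict(medal=(469,467,.008),knob=(344,335,.082),ball=(452,238,.289),nest=(385,326,.04))}
P={}
for n,d in pts.items():
    for k,(u,v,z) in d.items():
        X=onz(S[n],[(u*f,v*f)],z)[0]; P[n,k]=X; print(n,k,X.round(4))
# medal refine: non-wood mask contour: low saturation/ellipse
for n in S:
    s=S[n];u,v,_=pts[n]['medal'];u=int(u*f);v=int(v*f)
    hsv=cv2.cvtColor(s['color'],cv2.COLOR_RGB2HSV)
    w=hsv[v-18:v+18,u-18:u+18]
    m=((w[:,:,1]<90)).astype(np.uint8)
    c=max(cv2.findContours(m,0,1)[0],key=cv2.contourArea,default=None)
    e=cv2.fitEllipse(c);print(n,e,onz(s,[(e[0][0]+u-18,e[0][1]+v-18)],.007))
    # black points: knob and ball blobs
    for k in('knob','ball'):
        u2,v2,_=pts[n][k];u2=int(u2*f);v2=int(v2*f);r=14
        w=s['color'][v2-r:v2+r,u2-r:u2+r].max(2)
        m=(w<45).astype(np.uint8)
        nl,lab,st,ce=cv2.connectedComponentsWithStats(m)
        i=1+st[1:,4].argmax();print(n,k,st[i],ce[i]+[u2-r,v2-r])
k=P['scene','knob']+P['side','knob'];ne=P['scene','nest']+P['side','nest']
d=(ne-k)/2;print('press x yaw',np.degrees(np.arctan2(d[1],d[0])),np.hypot(d[0],d[1]))
E
```

```text
scene medal [ 0.4966 -0.3077  0.008 ]
scene knob [0.4488 0.0598 0.082 ]
scene ball [ 0.6642 -0.0139  0.289 ]
scene nest [0.5478 0.0565 0.04  ]
side medal [ 0.4889 -0.3135  0.008 ]
side knob [0.4431 0.0499 0.082 ]
side ball [ 0.664  -0.0169  0.289 ]
side nest [0.5502 0.0494 0.04  ]
scene ((18.424564361572266, 17.420259475708008), (11.637618064880371, 15.234025955200195), 85.73109436035156) [[ 0.49345192 -0.309971    0.007     ]]
scene knob [12 13  5 11 46] [296.89130435 219.7826087 ]
scene ball [ 9 10 10 10 78] [239.5        209.41025641]
side ((17.86188507080078, 18.87701988220215), (17.263551712036133, 18.759782791137695), 127.23999786376953) [[ 0.48857107 -0.31268495  0.007     ]]
side knob [12 13  4  9 28] [219.75       216.46428571]
side ball [11 11  7  8 47] [288.9787234  152.17021277]
press x yaw -1.0366135433124533 0.10308871317071076
```

```bash
python3 -m jog '[{"jaw":1,"translation":[-4,-3.4,-1],"roll":-3},{"jaw":1,"translation":[-9,-7.5,-2],"roll":-7},{"jaw":1,"translation":[-13.5,-11.5,-3],"roll":-11},{"jaw":1,"translation":[-18,-15.4,-4],"roll":-15},{"jaw":1,"translation":[-23,-19.3,-4],"roll":-19},{"jaw":1,"translation":[-28,-23.5,-4],"roll":-22.5},{"jaw":1,"translation":[-32,-27.1,-4],"roll":-22.5},{"jaw":1,"translation":[-32,-27.1,-4],"roll":-22.5}]'; python3 -c "
from h import *
st=get_state();print(st['joints'].round(3),Ro.from_rotvec(st['orientation']).as_matrix().round(3))"
```

```text
time_s: 1.1
tool_pos: [0.452, 0.2461, 0.2626]
orientation: [0.013, 3.141, -0.003]
contact_force: [-0.2, 0.4, 0.0]
finger_gap: 0.088
grasp_force: 0.0
[-0.734  0.171  0.129  1.893 -0.023  1.079  0.967] [[-1.     0.008  0.   ]
 [ 0.008  1.    -0.002]
 [-0.    -0.002 -1.   ]]
```

```bash
python3 -m jog '[{"jaw":1,"translation":[-1.5,-5,0],"roll":0},{"jaw":1,"translation":[-3,-10,0],"roll":0},{"jaw":1,"translation":[-5,-15,0],"roll":0},{"jaw":1,"translation":[-6,-19.3,0],"roll":0},{"jaw":1,"translation":[-6,-19.3,0],"roll":0},{"jaw":1,"translation":[-6,-19.3,0],"roll":0}]'; python3 -c "
from h import *
s=snap('wrist','w1.png');np.savez('w1.npz',**s);print(-s['R'].T@s['t'],s['R'].round(2),get_state()['joints'].round(3))
for n,X in dict(nest=(.549,.053,.04),knob=(.445,.054,.082)).items(): print(n,proj(s,X))"
```

```text
time_s: 1.85
tool_pos: [0.5099, 0.06, 0.2624]
orientation: [0.004, -3.141, -0.001]
contact_force: [-0.5, 0.4, 0.2]
finger_gap: 0.0879
grasp_force: 0.0
[0.43871037 0.05889057 0.42403622] [[-0.    1.    0.  ]
 [ 0.97  0.    0.26]
 [ 0.26  0.   -0.97]] [-0.475  0.169  0.269  1.904 -0.052  1.076  1.389]
nest [[251.12049309 196.00945438]]
knob [[251.2587535  116.35933356]]
```

View pics/w1.png

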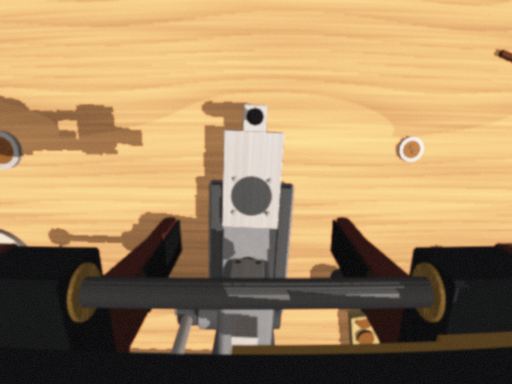

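Wrist view: dark nest disc near (251,195) with four pins around it, knob at (255,117), medal cut off at the left edge and the small medal at (411,149).

```bash
python3 - <<'E'
from h import *
s=dict(np.load('w1.npz'));c=s['color']
g=c.max(2)
m=np.zeros_like(g);m[165:226,215:290]=g[165:226,215:290]<110
cc=max(cv2.findContours(m,0,1)[0],key=cv2.contourArea);e=cv2.fitEllipse(cc);print('disc',e)
N=onz(s,[e[0]],.04)[0]
k=np.zeros_like(g);k[100:135,240:272]=g[100:135,240:272]<50
cc=max(cv2.findContours(k,0,1)[0],key=cv2.contourArea);e=cv2.fitEllipse(cc);print('knob',e)
K=onz(s,[e[0]],.082)[0]
print(N,K,N-K,np.degrees(np.arctan2(*(N-K)[1::-1])))
# plate edges
for r in range(140,225,10):
    row=g[r,205:300].astype(int); print(r,np.where(row>150)[0][[0,-1]]+205,end=' ')
E
```

```text
disc ((250.81546020507812, 195.51760864257812), (36.204837799072266, 37.64647674560547), 95.4250717163086)
knob ((254.3533935546875, 116.15641021728516), (13.42213249206543, 13.854491233825684), 103.50518798828125)
[0.54832012 0.05259594 0.04      ] [0.44477536 0.05743462 0.082     ] [ 0.10354476 -0.00483867 -0.042     ] -2.6755005814534942
140 [205 299] 150 [205 299] 160 [205 299] 170 [205 299] 180 [205 299] 190 [205 299] 200 [205 299] 210 [205 299] 220 [205 299]
```

```bash
python3 -m jog '[{"jaw":1,"translation":[0.5,-5,0],"roll":0},{"jaw":1,"translation":[1,-10,0],"roll":1},{"jaw":1,"translation":[1.5,-15.5,0],"roll":2},{"jaw":1,"translation":[2,-21,2],"roll":2.7},{"jaw":1,"translation":[2,-26.5,3],"roll":2.7},{"jaw":1,"translation":[2,-32,5],"roll":2.7},{"jaw":1,"translation":[2,-37.1,7],"roll":2.7},{"jaw":1,"translation":[2,-37.1,7],"roll":2.7}]';python3 -m jog '[{"jaw":1,"translation":[0,0,0],"roll":0},{"jaw":1,"translation":[0,0,0],"roll":0}]'; python3 -c "
from h import *
s=snap('wrist','w2.png');np.savez('w2.npz',**s);print(get_state()['joints'].round(3))
u,v=proj(s,(.491,-.311,.008))[0];print(u,v)
hsv=cv2.cvtColor(s['color'],cv2.COLOR_RGB2HSV)
m=((hsv[:,:,1]<70)&(hsv[:,:,2]>90)).astype(np.uint8)
yy,xx=np.mgrid[:384,:512];m[(np.hypot(xx-u,yy-v)>75)]=0
c=max(cv2.findContours(m,0,1)[0],key=cv2.contourArea);e=cv2.fitEllipse(c);print(e)
M=onz(s,[e[0]],.0075)[0];print(M,totool([M[0],M[1],.003]).round(2))"
```

```text
time_s: 2.9
tool_pos: [0.4893, -0.3148, 0.1909]
orientation: [-0.078, -3.137, 0.001]
contact_force: [0.6, 0.0, -0.8]
finger_gap: 0.0878
grasp_force: 0.0
time_s: 3.15
tool_pos: [0.4918, -0.3104, 0.193]
orientation: [0.067, 3.14, 0.001]
contact_force: [0.5, 0.3, 0.9]
finger_gap: 0.0879
grasp_force: 0.0
[ 0.08   0.38   0.484  1.841 -0.212  0.97   2.184]
255.96036411443256 171.89885148931356
((255.30398559570312, 170.39364624023438), (45.3173713684082, 46.209346771240234), 102.37509155273438)
[ 0.48926543 -0.31169677  0.0075    ] [ 0.25 -0.12 19.01]
```

View pics/w2.png

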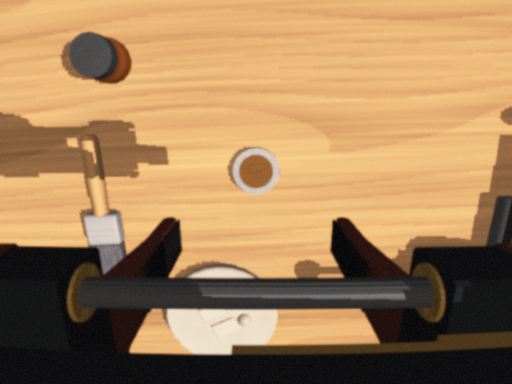

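The medal is centred at (255,170), between the fingers, with nothing in the way.

```bash
python3 -m jog '[{"jaw":1,"translation":[0.2,-0.1,5],"roll":0},{"jaw":1,"translation":[0.25,-0.1,10],"roll":0},{"jaw":1,"translation":[0.25,-0.1,14],"roll":0},{"jaw":1,"translation":[0.25,-0.1,16.5],"roll":0},{"jaw":1,"translation":[0.25,-0.1,18],"roll":0},{"jaw":1,"translation":[0.25,-0.1,18.7],"roll":0},{"jaw":1,"translation":[0.25,-0.1,18.9],"roll":0},{"jaw":1,"translation":[0.25,-0.1,18.9],"roll":0}]' && python3 -m jog '[{"jaw":0.8,"translation":[0,0,0],"roll":0},{"jaw":0.6,"translation":[0,0,0],"roll":0},{"jaw":0.5,"translation":[0,0,0],"roll":0},{"jaw":0.5,"translation":[0,0,0],"roll":0},{"jaw":0.5,"translation":[0,0,0],"roll":0},{"jaw":0.5,"translation":[0,0,0],"roll":0}]' 20
```

```text
time_s: 4.2
tool_pos: [0.4885, -0.3139, 0.0044]
orientation: [0.073, 3.14, -0.001]
contact_force: [-0.9, -0.9, 1.3]
finger_gap: 0.088
grasp_force: 0.0
time_s: 4.95
tool_pos: [0.4881, -0.3133, 0.0037]
orientation: [0.072, 3.141, 0.001]
contact_force: [-0.3, 2.5, 3.7]
finger_gap: 0.0553
grasp_force: 20.0
```

```bash
python3 -m jog '[{"jaw":0.5,"translation":[0,0,-1],"roll":0},{"jaw":0.5,"translation":[0,0,-4],"roll":0},{"jaw":0.5,"translation":[0,0,-9],"roll":0},{"jaw":0.5,"translation":[0,0,-13],"roll":0},{"jaw":0.5,"translation":[0,0,-16],"roll":0},{"jaw":0.5,"translation":[0,0,-17],"roll":0},{"jaw":0.5,"translation":[0,0,-17],"roll":0},{"jaw":0.5,"translation":[0,0,-17],"roll":0}]' 25; python3 -c "
from h import *
s=snap('wrist','w3.png');np.savez('w3.npz',**s);st=get_state();T=st['tool_pos'];print(T,st['joints'].round(3))
print(proj(s,[T,T+[0.028,0,0.004],T-[0.028,0,-0.004]]))
print('to above nest',totool([.5483,.0526,.18]).round(2))"
```

```text
time_s: 5.95
tool_pos: [0.4872, -0.3132, 0.1722]
orientation: [-0.073, -3.139, -0.001]
contact_force: [-0.2, 0.4, -2.0]
finger_gap: 0.0547
grasp_force: 25.0
[ 0.48714579 -0.31316951  0.17217337] [ 0.086  0.405  0.488  1.864 -0.231  0.931  2.204]
[[257.31349364 236.73103598]
 [259.49816829 282.79068889]
 [255.0007479  192.17245793]]
to above nest [-4.42 36.82 -0.76]
```

View pics/w3.png

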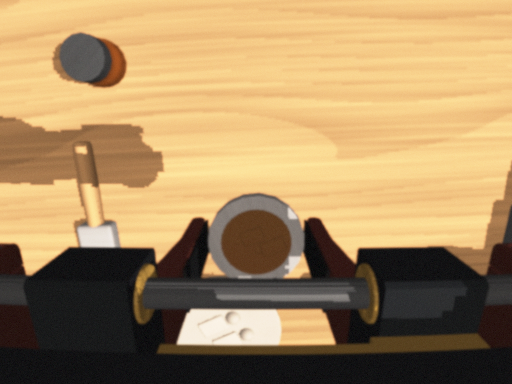

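The medal hangs level in the fingers, centred near (257,238); next I work out its offset from the TCP.

```bash
python3 - <<'E'
from h import *
s=dict(np.load('w3.npz'));T=get_state()['tool_pos']
hsv=cv2.cvtColor(s['color'],cv2.COLOR_RGB2HSV)
# core: saturated brown dark
m=((hsv[:,:,1]>120)&(hsv[:,:,2]<140)).astype(np.uint8);yy,xx=np.mgrid[:384,:512];m[np.hypot(xx-257,yy-238)>42]=0
c=max(cv2.findContours(m,0,1)[0],key=cv2.contourArea);e=cv2.fitEllipse(c);print(e)
M=onz(s,[e[0]],T[2]+.004)[0];print(M-T)
g=s['color'].astype(int)
m2=((hsv[:,:,1]<70)).astype(np.uint8);m2[np.hypot(xx-257,yy-238)>55]=0;m2[276:]=0
c=max(cv2.findContours(m2,0,1)[0],key=cv2.contourArea);print(cv2.fitEllipse(c),cv2.minEnclosingCircle(c))
st=get_state();R=Ro.from_rotvec(st['orientation']).as_matrix();off=R.T@(M-T)*100;print('off tool cm',off)
off[2]=0
print('shift to nest', totool([.5483,.0526,.18]).round(2)-off)
E
```

```text
((255.8168182373047, 241.71762084960938), (62.13676834106445, 67.73677825927734), 89.30307006835938)
[ 0.00128445 -0.00093576  0.004     ]
((256.4151611328125, 237.1310272216797), (82.29431915283203, 104.78626251220703), 91.3971176147461) ((257.0, 238.0), 55.000099182128906)
off tool cm [-0.1316476  -0.08720456 -0.40039834]
shift to nest [-4.2883524  36.90720456 -0.76      ]
```

```bash
python3 -m jog '[{"jaw":0.5,"translation":[0,3,-0.5],"roll":0},{"jaw":0.5,"translation":[0,8,-0.8],"roll":0},{"jaw":0.5,"translation":[0,13,-0.8],"roll":0},{"jaw":0.5,"translation":[-1,18,-0.8],"roll":0},{"jaw":0.5,"translation":[-2,23,-0.8],"roll":0},{"jaw":0.5,"translation":[-3,28,-0.8],"roll":0},{"jaw":0.5,"translation":[-4,33,-0.8],"roll":0},{"jaw":0.5,"translation":[-4.3,36.9,-0.8],"roll":0}]' && python3 -m jog '[{"jaw":0.5,"translation":[0,0,2],"roll":0},{"jaw":0.5,"translation":[0,0,5],"roll":0},{"jaw":0.5,"translation":[0,0,8],"roll":0},{"jaw":0.5,"translation":[0,0,9],"roll":0},{"jaw":0.5,"translation":[0,0,9],"roll":0},{"jaw":0.5,"translation":[0,0,9],"roll":0}]' ; python3 -c "
from h import *
s=snap('wrist','w4.png');np.savez('w4.npz',**s);st=get_state();print(st['tool_pos'],st['joints'].round(3))
print(totool([.5473,.0534,.05]).round(2),Ro.from_rotvec(st['orientation']).as_matrix().round(3))
t=snap('scene');np.savez('scene4.npz',**t);t2=snap('side');np.savez('side4.npz',**t2)
def crop(s,X,r=38):
    u,v=proj(s,X)[0].astype(int);print(u,v);return cv2.resize(s['color'][v-r:v+r,u-r:u+r,::-1],(390,390))
cv2.imwrite('pics/c4.png',np.hstack([crop(t,(.548,.053,.06)),crop(t2,(.548,.053,.06))]))"
```

```text
time_s: 7.0
tool_pos: [0.5479, 0.0553, 0.1805]
orientation: [-0.07, -3.139, 0.0]
contact_force: [0.1, -0.2, -1.7]
finger_gap: 0.0548
grasp_force: 25.0
time_s: 7.75
tool_pos: [0.5488, 0.053, 0.0925]
orientation: [0.073, 3.139, 0.001]
contact_force: [-0.1, -0.6, -1.8]
finger_gap: 0.055
grasp_force: 25.0
[0.54883898 0.05304187 0.092686  ] [-0.473  0.454  0.335  1.985 -0.217  0.735  1.517]
[0.16 0.03 4.27] [[-0.999  0.046  0.002]
 [ 0.046  0.999  0.   ]
 [-0.002  0.001 -1.   ]]
280 240
245 204
```

View pics/w4.png

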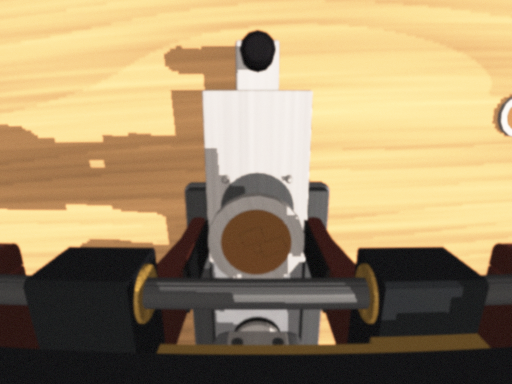

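Wrist view: the medal in the fingers at (257,238), two front pins at about (224,180) and (288,180), and the knob top at (258,48). I can use the pins for a closer fix on the nest.

```bash
python3 - <<'E'
from h import *
s=dict(np.load('w4.npz'));g=s['color'].max(2)
K=[]
for u,v in((224,180),(288,180)):
    w=g[v-7:v+8,u-7:u+8].astype(int);print(w[::1])
E
```

```text
[[160 185 218 235 239 240 239 235 233 235 235 237 237 239 240]
 [160 179 210 225 227 229 226 220 217 220 227 234 237 239 240]
 [156 165 174 185 189 185 179 173 178 189 210 227 235 238 239]
 [158 158 156 158 154 145 138 139 149 169 194 215 230 236 239]
 [157 154 156 147 141 130 128 130 142 158 187 210 223 234 238]
 [156 154 152 151 135 125 124 133 134 150 176 198 214 232 238]
 [154 152 156 145 132 122 125 136 140 138 146 165 201 227 237]
 [156 153 154 147 130 124 127 136 139 133 126 136 181 222 236]
 [157 158 151 144 137 121 126 129 128 120 116 126 170 213 226]
 [157 154 153 152 143 130 126 123 120 116 121 133 162 188 189]
 [158 156 153 153 149 143 136 131 125 126 133 138 143 152 143]
 [155 156 151 155 149 150 148 145 141 138 142 134 122 109 102]
 [155 156 153 155 149 156 151 147 150 145 137 121  95  80  82]
 [156 158 154 150 151 149 150 148 140 141 130 105  75  62  63]
 [155 155 155 152 153 152 148 149 140 129 108  86  62  56  59]]
[[242 243 244 244 243 241 241 238 239 237 239 241 243 243 243]
 [242 243 243 242 240 235 227 223 224 229 235 241 242 244 243]
 [236 232 233 231 225 207 184 177 186 207 227 238 242 243 243]
 [222 205 191 188 176 154 144 147 167 194 217 233 241 243 243]
 [211 176 162 149 136 124 131 148 173 198 217 231 238 243 242]
 [216 181 160 138 127 120 133 167 194 215 227 231 237 243 243]
 [223 199 168 150 131 123 147 192 226 233 233 234 239 242 243]
 [216 213 202 194 164 138 157 205 231 237 233 236 239 242 242]
 [188 218 228 229 207 171 163 194 224 230 231 235 240 243 242]
 [149 192 225 235 231 209 184 183 204 219 230 235 241 243 242]
 [115 147 193 226 235 232 223 211 213 226 235 238 242 243 242]
 [105 117 149 188 223 234 236 234 235 236 239 240 242 242 243]
 [102 105 119 144 188 226 236 240 239 239 240 241 243 243 242]
 [100 102 101 118 150 199 229 240 240 240 241 243 242 243 242]
 [100 102 100 102 125 169 216 234 239 240 240 241 242 243 242]]
```

```bash
python3 - <<'E'
from h import *
s=dict(np.load('w4.npz'));g=s['color'].max(2)
p=onz(s,[(225,179.5),(288.5,178.5)],.044);print(p,np.linalg.norm(p[0]-p[1]))
k=np.zeros_like(g);k[25:75,236:282]=g[25:75,236:282]<45
c=max(cv2.findContours(k,0,1)[0],key=cv2.contourArea);e=cv2.minEnclosingCircle(c);print(cv2.boundingRect(c))
a=np.radians(-2.7);ex=np.array([np.cos(a),np.sin(a)]);mid=p.mean(0)[:2];print('nest by pins',mid+.023*ex)
hsv=cv2.cvtColor(s['color'],cv2.COLOR_RGB2HSV);yy,xx=np.mgrid[:384,:512]
m=((hsv[:,:,1]>120)&(hsv[:,:,2]<150)).astype(np.uint8);m[np.hypot(xx-257,yy-240)>40]=0
c=max(cv2.findContours(m,0,1)[0],key=cv2.contourArea);e=cv2.fitEllipse(c);print(e)
T=get_state()['tool_pos'];M=onz(s,[e[0]],T[2]+.0045)[0];print('medal off',M-T)
# plate edges at rows
for r in (110,130,150): 
    x=np.where(g[r,190:330]>200)[0]; 
    gr=np.diff(g[r,190:330].astype(int)); print(r,190+gr.argmax(),190+gr.argmin(), [ (190+i,int(gr[i])) for i in np.where(abs(gr)>20)[0]])
E
```

```text
[[0.52469811 0.03104406 0.044     ]
 [0.52612463 0.07659904 0.044     ]] 0.04557731689620562
(241, 32, 33, 39)
nest by pins [0.54838584 0.0527381 ]
((255.66123962402344, 241.6488037109375), (62.04839324951172, 67.73587799072266), 88.86160278320312)
medal off [ 0.00099785 -0.00118479  0.0045    ]
110 202 197 [(np.int64(202), 26)]
130 203 194 [(np.int64(203), 27)]
150 216 203 [(np.int64(215), 27), (np.int64(216), 38)]
```

View pics/c4.png

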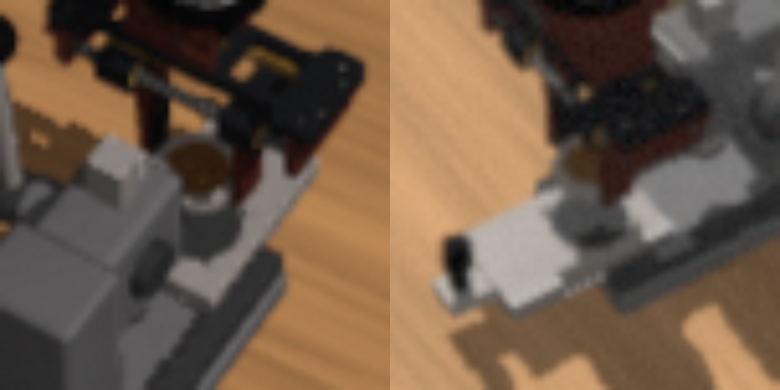

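Both crops show the medal above the slide, with the fingers clear of the press head. The pins confirm the nest at (0.5484, 0.0527), so I lower the medal.

```bash
python3 -m jog '[{"jaw":0.5,"translation":[0.14,0.06,1],"roll":0},{"jaw":0.5,"translation":[0.14,0.06,2.5],"roll":0},{"jaw":0.5,"translation":[0.14,0.06,3.5],"roll":0},{"jaw":0.5,"translation":[0.14,0.06,4],"roll":0},{"jaw":0.5,"translation":[0.14,0.06,4.1],"roll":0},{"jaw":0.5,"translation":[0.14,0.06,4.1],"roll":0},{"jaw":0.5,"translation":[0.14,0.06,4.1],"roll":0}]'; python3 -c "
from h import *
print(totool([.5474,.0537,.0437]).round(2))"
```

```text
time_s: 8.78
tool_pos: [0.5469, 0.0537, 0.051]
orientation: [0.073, 3.14, 0.0]
contact_force: [1.0, -0.1, -2.7]
finger_gap: 0.0546
grasp_force: 25.0
[-0.05  0.    0.73]
```

```bash
python3 -m jog '[{"jaw":0.5,"translation":[-0.05,0,0.2],"roll":0},{"jaw":0.5,"translation":[-0.05,0,0.4],"roll":0},{"jaw":0.5,"translation":[-0.05,0,0.6],"roll":0},{"jaw":0.5,"translation":[-0.05,0,0.7],"roll":0},{"jaw":0.5,"translation":[-0.05,0,0.75],"roll":0},{"jaw":0.5,"translation":[-0.05,0,0.75],"roll":0}]'
```

```text
time_s: 9.52
tool_pos: [0.5471, 0.0536, 0.0437]
orientation: [-0.073, -3.141, -0.001]
contact_force: [-2.6, -0.1, 5.5]
finger_gap: 0.055
grasp_force: 25.0
```

```bash
python3 -m jog '[{"jaw":0.7,"translation":[0,0,0],"roll":0},{"jaw":0.8,"translation":[0,0,0],"roll":0},{"jaw":0.95,"translation":[0,0,0],"roll":0},{"jaw":0.95,"translation":[0,0,-0.5],"roll":0},{"jaw":0.95,"translation":[0,0,-2],"roll":0},{"jaw":0.95,"translation":[1.5,0,-5],"roll":0},{"jaw":0.95,"translation":[3,0,-8],"roll":0},{"jaw":0.95,"translation":[3,0,-8],"roll":0}]'; python3 -c "
from h import *
s=snap('wrist');np.savez('w5.npz',**s);cv2.imwrite('pics/w5.png',s['color'][:,:,::-1])
u,v=proj(s,(.548,.053,.048))[0];print(u,v,get_state()['joints'].round(3))
hsv=cv2.cvtColor(s['color'],cv2.COLOR_RGB2HSV);yy,xx=np.mgrid[:384,:512]
m=((hsv[:,:,1]>120)&(hsv[:,:,2]<150)).astype(np.uint8);m[np.hypot(xx-u,yy-v)>35]=0
c=max(cv2.findContours(m,0,1)[0],key=cv2.contourArea);e=cv2.fitEllipse(c);print(e,onz(s,[e[0]],.049))
d=deproj(s,[(u+dx,v+dy) for dx,dy in((-20,0),(20,0),(0,-20),(0,20),(-25,0),(25,0),(0,-25),(0,25))]);print(d[:,2].round(4))"
```

```text
time_s: 10.52
tool_pos: [0.5181, 0.0553, 0.1259]
orientation: [0.072, 3.136, 0.003]
contact_force: [-0.4, -0.4, -0.9]
finger_gap: 0.0833
grasp_force: 0.0
255.64513594062709 231.65937738991926 [-0.521  0.361  0.361  2.035 -0.181  0.772  1.474]Traceback (most recent call last):
  File "<string>", line 7, in <module>
    c=max(cv2.findContours(m,0,1)[0],key=cv2.contourArea);e=cv2.fitEllipse(c);print(e,onz(s,[e[0]],.049))
                                                            ~~~~~~~~~~~~~~^^^
cv2.error: OpenCV(4.12.0) /io/opencv/modules/imgproc/src/shapedescr.cpp:361: error: (-201:Incorrect size of input array) There should be at least 5 points to fit the ellipse in function 'fitEllipseNoDirect'
```

View pics/w5.png

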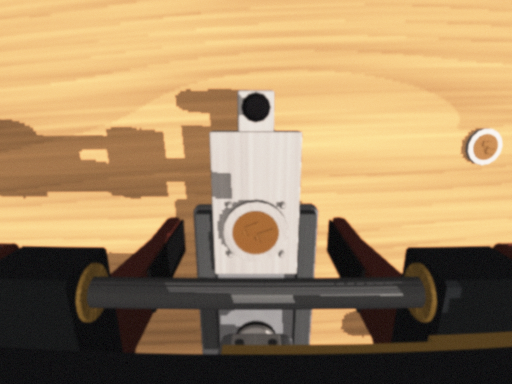

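The medal sits at about (255,231), with pins at (226,205), (284,205), (228,253) and (282,253) evenly around it. I check its flatness by depth and get the knob position.

```bash
python3 - <<'E'
from h import *
s=dict(np.load('w5.npz'));u,v=255,231
d=deproj(s,[(u+26*np.cos(t),v+26*np.sin(t)) for t in np.arange(0,6.2,.785)]);print(d[:,2].round(4))
print('plate',deproj(s,[(225,180),(285,180),(255,180)])[:,2])
g=s['color'].max(2);k=np.zeros_like(g);k[88:128,238:274]=g[88:128,238:274]<50
c=max(cv2.findContours(k,0,1)[0],key=cv2.contourArea);e=cv2.minEnclosingCircle(c);print(e,onz(s,[e[0]],.082))
print(totool([.4098,.0585,.066]))
E
```

```text
[0.0479 0.0477 0.0477 0.0473 0.0475 0.0489 0.0469 0.0493]
plate [0.03996848 0.04079465 0.04031498]
((255.2391357421875, 106.9202880859375), 13.239466667175293) [[0.44491863 0.05755809 0.082     ]]
[10.82972796 -0.18970233  5.83007016]
```

```bash
python3 -m jog '[{"jaw":0.9,"translation":[3,-0.05,0],"roll":0},{"jaw":0.8,"translation":[6,-0.1,0],"roll":0},{"jaw":0.7,"translation":[7.3,-0.1,0],"roll":0},{"jaw":0.7,"translation":[7.3,-0.1,2],"roll":0},{"jaw":0.7,"translation":[7.3,-0.1,4.5],"roll":0},{"jaw":0.7,"translation":[7.3,-0.1,6.4],"roll":0},{"jaw":0.7,"translation":[7.3,-0.1,6.6],"roll":0},{"jaw":0.7,"translation":[7.3,-0.1,6.6],"roll":0}]' && python3 -m jog '[{"jaw":0.5,"translation":[0,0,0],"roll":0},{"jaw":0.3,"translation":[0,0,0],"roll":0},{"jaw":0.2,"translation":[0,0,0],"roll":0},{"jaw":0.15,"translation":[0,0,0],"roll":0},{"jaw":0.15,"translation":[0,0,0],"roll":0},{"jaw":0.15,"translation":[0,0,0],"roll":0},{"jaw":0.15,"translation":[0,0,0],"roll":0}]' 20; python3 -c "
from h import *
st=get_state();print(st['joints'].round(3),Ro.from_rotvec(st['orientation']).as_matrix().round(3))"
```

```text
time_s: 11.58
tool_pos: [0.4448, 0.0573, 0.0573]
orientation: [0.073, 3.14, -0.0]
contact_force: [0.2, 0.2, 0.8]
finger_gap: 0.0618
grasp_force: 0.0
time_s: 12.45
tool_pos: [0.4443, 0.0586, 0.0573]
orientation: [0.071, 3.141, 0.002]
contact_force: [-0.9, 5.5, 1.5]
finger_gap: 0.0195
grasp_force: 20.0
[-0.535  0.378  0.317  2.235 -0.222  0.556  1.475] [[-0.999  0.045  0.   ]
 [ 0.045  0.999  0.001]
 [-0.     0.001 -1.   ]]
```

```bash
python3 -m jog '[{"jaw":0.15,"translation":[-0.5,0,0],"roll":0},{"jaw":0.15,"translation":[-1.5,0,0],"roll":0},{"jaw":0.15,"translation":[-3,0,0],"roll":0},{"jaw":0.15,"translation":[-4.5,0,0],"roll":0},{"jaw":0.15,"translation":[-6,0,0],"roll":0},{"jaw":0.15,"translation":[-7.2,0,0],"roll":0},{"jaw":0.15,"translation":[-8,0,0],"roll":0},{"jaw":0.15,"translation":[-8.4,0,0],"roll":0}]' && python3 -m jog '[{"jaw":0.15,"translation":[-0.2,0,0],"roll":0},{"jaw":0.15,"translation":[-0.4,0,0],"roll":0},{"jaw":0.15,"translation":[-0.4,0,0],"roll":0},{"jaw":0.15,"translation":[-0.4,0,0],"roll":0}]'
```

```text
time_s: 13.45
tool_pos: [0.5278, 0.0548, 0.0573]
orientation: [-0.071, -3.14, -0.002]
contact_force: [-2.9, 4.7, 6.1]
finger_gap: 0.019
grasp_force: 20.0
time_s: 13.95
tool_pos: [0.5318, 0.0546, 0.0573]
orientation: [-0.071, -3.14, -0.002]
contact_force: [-1.9, 4.2, 3.1]
finger_gap: 0.0192
grasp_force: 20.0
```

```bash
python3 -m jog '[{"jaw":0.15,"translation":[-0.2,0,0],"roll":0},{"jaw":0.15,"translation":[-0.4,0,0],"roll":0},{"jaw":0.15,"translation":[-0.6,0,0],"roll":0},{"jaw":0.15,"translation":[-0.6,0,0],"roll":0},{"jaw":0.15,"translation":[-0.6,0,0],"roll":0}]'
```

```text
time_s: 14.58
tool_pos: [0.5373, 0.0543, 0.0573]
orientation: [-0.071, -3.139, -0.002]
contact_force: [-4.4, 4.9, 4.8]
finger_gap: 0.0191
grasp_force: 20.0
```

```bash
python3 -m jog '[{"jaw":0.15,"translation":[-0.2,0,0],"roll":0},{"jaw":0.15,"translation":[-0.4,0,0],"roll":0},{"jaw":0.15,"translation":[-0.4,0,0],"roll":0},{"jaw":0.15,"translation":[-0.4,0,0],"roll":0}]'
```

```text
time_s: 15.08
tool_pos: [0.5374, 0.0543, 0.0571]
orientation: [-0.071, -3.132, -0.003]
contact_force: [-14.5, 6.4, 18.7]
finger_gap: 0.0193
grasp_force: 20.0
```

The slide stopped at the hard stop, after about 93 mm of travel and with the push force rising. I release the knob and rise.

```bash
python3 -m jog '[{"jaw":0.4,"translation":[0.3,0,0],"roll":0},{"jaw":0.6,"translation":[0.3,0,0],"roll":0},{"jaw":0.7,"translation":[0.3,0,0],"roll":0},{"jaw":0.7,"translation":[0.3,0,-2],"roll":0},{"jaw":0.7,"translation":[0.3,0,-6],"roll":0},{"jaw":0.7,"translation":[0.3,0,-11],"roll":0},{"jaw":0.7,"translation":[0.3,0,-16],"roll":0},{"jaw":0.7,"translation":[0.3,0,-16],"roll":0}]' && python3 -m jog '[{"jaw":0.7,"translation":[0,0,-4],"roll":0},{"jaw":0.7,"translation":[0,0,-8],"roll":0},{"jaw":0.7,"translation":[0,0,-12],"roll":0},{"jaw":0.7,"translation":[-3,-2,-12.5],"roll":0},{"jaw":0.7,"translation":[-5,-3,-12.5],"roll":0},{"jaw":0.7,"translation":[-5,-3,-12.5],"roll":0}]'; python3 -c "
from h import *
st=get_state();print(st['joints'].round(3),Ro.from_rotvec(st['orientation']).as_matrix().round(3))
s=snap('wrist','w6.png');np.savez('w6.npz',**s);print(proj(s,[(.6413,.0483,.04),(.6635,-.0148,.289),(.537,.0535,.082)]))
g=s['color'].max(2)
print(totool([.6635,-.0148,.335]))"
```

```text
time_s: 16.08
tool_pos: [0.5419, 0.0529, 0.221]
orientation: [0.074, 3.133, 0.003]
contact_force: [-0.4, -0.2, -1.3]
finger_gap: 0.0614
grasp_force: 0.0
time_s: 16.82
tool_pos: [0.588, 0.0195, 0.3405]
orientation: [-0.076, -3.139, 0.002]
contact_force: [-0.3, -0.4, -0.7]
finger_gap: 0.0614
grasp_force: 0.0
[-0.499  0.256  0.449  1.638 -0.114  1.275  1.494] [[-0.999  0.048 -0.002]
 [ 0.048  0.999 -0.002]
 [ 0.002 -0.002 -1.   ]]
[[276.43956287 190.29359927]
 [219.84180545 297.97760956]
 [279.73237007 124.60242114]]
[-7.77847245 -3.1460747   0.5452636 ]
```

View pics/w6.png

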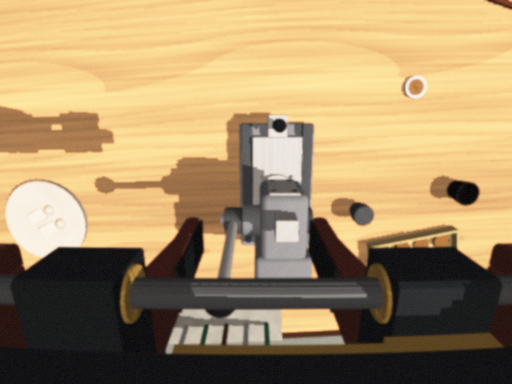

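Wrist view: the knob at (279,125) is where the home position predicts it, and the lever ball near (221,302) matches its prediction too. Next I move over the ball and pinch it.

```bash
python3 -m jog '[{"jaw":0.7,"translation":[-3,-1.5,0],"roll":0},{"jaw":0.7,"translation":[-6,-2.6,0],"roll":0},{"jaw":0.7,"translation":[-7.8,-3.15,0],"roll":0},{"jaw":0.7,"translation":[-7.8,-3.15,2],"roll":0},{"jaw":0.7,"translation":[-7.8,-3.15,4],"roll":0},{"jaw":0.7,"translation":[-7.8,-3.15,6],"roll":0},{"jaw":0.7,"translation":[-7.8,-3.15,7],"roll":0},{"jaw":0.7,"translation":[-7.8,-3.15,7],"roll":0}]' && python3 -m jog '[{"jaw":0.5,"translation":[0,0,0],"roll":0},{"jaw":0.4,"translation":[0,0,0],"roll":0},{"jaw":0.3,"translation":[0,0,0],"roll":0},{"jaw":0.2,"translation":[0,0,0],"roll":0},{"jaw":0.2,"translation":[0,0,0],"roll":0},{"jaw":0.2,"translation":[0,0,0],"roll":0},{"jaw":0.2,"translation":[0,0,0],"roll":0}]' 40; python3 -c "
from h import *
st=get_state();print(st['joints'].round(3),Ro.from_rotvec(st['orientation']).as_matrix().round(3))
for t in np.linspace(0,1.658,17):
    p=t-.0873;print(round(t,3),round(15*np.sin(p)+1.307,2),round(14.943-15*np.cos(p),2))"
```

```text
time_s: 17.88
tool_pos: [0.6634, -0.0138, 0.2714]
orientation: [-0.072, -3.139, -0.0]
contact_force: [-0.3, 0.0, 1.0]
finger_gap: 0.0614
grasp_force: 0.0
time_s: 18.75
tool_pos: [0.6643, -0.0136, 0.2725]
orientation: [0.072, 3.14, 0.001]
contact_force: [-0.1, 3.5, 4.1]
finger_gap: 0.0285
grasp_force: 40.0
[-0.389  0.445  0.45   1.549 -0.204  1.194  1.623] [[-0.999  0.046  0.001]
 [ 0.046  0.999  0.001]
 [-0.001  0.001 -1.   ]]
0.0 -0.0 0.0
0.104 1.55 -0.06
0.207 3.1 0.05
0.311 4.63 0.32
0.414 6.13 0.74
0.518 7.57 1.31
0.622 8.95 2.03
0.725 10.24 2.89
0.829 11.44 3.88
0.933 12.53 4.99
1.036 13.5 6.2
1.14 14.34 7.51
1.244 15.04 8.9
1.347 15.59 10.35
1.451 15.99 11.86
1.554 16.23 13.39
1.658 16.31 14.94
```

```bash
python3 -m jog '[{"jaw":0.2,"translation":[0.7,0,0],"roll":0},{"jaw":0.2,"translation":[1.55,0,-0.05],"roll":0},{"jaw":0.2,"translation":[3.1,0,0.05],"roll":0},{"jaw":0.2,"translation":[4.6,0,0.3],"roll":0},{"jaw":0.2,"translation":[6.1,0,0.75],"roll":0},{"jaw":0.2,"translation":[7.55,0,1.3],"roll":0},{"jaw":0.2,"translation":[8.95,0,2.05],"roll":0},{"jaw":0.2,"translation":[8.95,0,2.05],"roll":0}]' 50; python3 -c "
from h import *
st=get_state();print(st['joints'].round(3))
H=np.array([.6504,-.0142,.140]);g=st['tool_pos']+[0,0,.0187];print(totool([.6504-.15*.9989*np.sin(1.571),-.0142+.15*.0462,.14-.0187]));d=g-H;print('theta',np.arctan2(-d[0]/.9989,d[2])+.0873,np.hypot(d[0],d[2]))"
```

```text
time_s: 19.75
tool_pos: [0.5748, -0.0095, 0.2532]
orientation: [0.071, 3.138, 0.003]
contact_force: [-1.5, 4.4, 12.4]
finger_gap: 0.0283
grasp_force: 50.0
[-0.454  0.297  0.453  1.792 -0.147  1.083  1.576]
[ 7.45750629 -0.13882107 13.17299879]
theta 0.6083070257648501 0.15206778889095549
```

```bash
python3 -m jog '[{"jaw":0.2,"translation":[1.3,0,0.85],"roll":0},{"jaw":0.2,"translation":[2.5,0,1.85],"roll":0},{"jaw":0.2,"translation":[3.6,0,2.95],"roll":0},{"jaw":0.2,"translation":[4.55,0,4.2],"roll":0},{"jaw":0.2,"translation":[5.4,0,5.5],"roll":0},{"jaw":0.2,"translation":[6.1,0,6.9],"roll":0},{"jaw":0.2,"translation":[6.1,0,6.9],"roll":0}]'; python3 -c "
from h import *
st=get_state();print(st['joints'].round(3))
H=np.array([.6504,-.0142,.140]);g=st['tool_pos']+[0,0,.0187];print(totool([.6504-.15*.9989*np.sin(1.571),-.0142+.15*.0462,.14-.0187]));d=g-H;print('theta',np.arctan2(-d[0]/.9989,d[2])+.0873,np.hypot(d[0],d[2]))"
```

```text
time_s: 20.62
tool_pos: [0.5125, -0.0066, 0.1822]
orientation: [-0.071, -3.139, -0.001]
contact_force: [-3.0, 5.3, 8.5]
finger_gap: 0.0279
grasp_force: 50.0
[-0.474  0.27   0.436  2.004 -0.146  0.899  1.565]
[ 1.17423587 -0.12375496  6.09550572]
theta 1.2425442892109748 0.1508069234655339
```

```bash
python3 -m jog '[{"jaw":0.2,"translation":[0.3,0,0.7],"roll":0},{"jaw":0.2,"translation":[0.55,0,1.45],"roll":0},{"jaw":0.2,"translation":[0.95,0,2.95],"roll":0},{"jaw":0.2,"translation":[1.15,0,4.4],"roll":0},{"jaw":0.2,"translation":[1.2,0,5.4],"roll":0},{"jaw":0.2,"translation":[1.25,0,6.05],"roll":0},{"jaw":0.2,"translation":[1.25,0,6.05],"roll":0},{"jaw":0.2,"translation":[1.25,0,6.05],"roll":0}]' 55; python3 -c "
from h import *
st=get_state()
H=np.array([.6504,-.0142,.140]);g=st['tool_pos']+[0,0,.0187];d=g-H;print('theta',np.arctan2(-d[0]/.9989,d[2])+.0873,np.hypot(d[0],d[2]))
t=snap('scene');t2=snap('side')
def crop(s,X,r=45):
    u,v=proj(s,X)[0].astype(int);print(u,v);return cv2.resize(s['color'][v-r:v+r,u-r:u+r,::-1],(395,395))
print(proj(t2,[(.5006,-.0073,.14),(.6504,-.0142,.14)]))
cv2.imwrite('pics/c7.png',np.hstack([crop(t,(.58,.01,.12)),crop(t2,(.58,.01,.12))]))"
```

```text
time_s: 21.62
tool_pos: [0.4997, -0.0061, 0.1223]
orientation: [-0.071, -3.138, -0.002]
contact_force: [-4.9, 5.5, 10.4]
finger_gap: 0.0277
grasp_force: 55.0
theta 1.6516990015894342 0.15065957845785005
[[244.12070168 205.82469787]
 [281.7908725  187.5924945 ]]
263 230
260 196
```

View pics/c7.png

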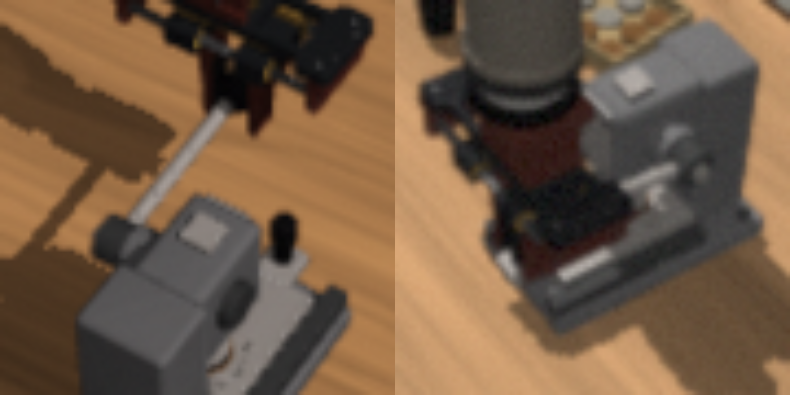

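Both crops show the lever level to the front with its ball in the fingers. The slide is under the ram with the medal in it. I hold briefly, then hand in.

```bash
python3 -m jog '[{"jaw":0.2,"translation":[0,0,0],"roll":0},{"jaw":0.2,"translation":[0,0,0],"roll":0},{"jaw":0.2,"translation":[0,0,0],"roll":0},{"jaw":0.2,"translation":[0,0,0],"roll":0}]' && python3 -c "
from h import *
print(ticket.hand_in())"
```

```text
time_s: 22.22
tool_pos: [0.4998, -0.006, 0.1224]
orientation: [-0.071, -3.138, -0.002]
contact_force: [-6.1, 6.9, 9.7]
finger_gap: 0.0281
grasp_force: 55.0
the job is handed in; nothing more can be done
None
```

I seated the medal in the nest, pushed the slide home and handed in at about 22 s with the arm holding the lever level (about 1.65 rad by my estimate); hand-in returned no verdict and I could not measure the pad force.

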